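# Find the slide box with the worn foot plate

### The arm

A 6-joint arm with a two-finger parallel gripper is mounted at the origin on the work surface; the furniture and walls round the work are solid. World frame = base frame: x ahead of the robot, y to its left, z up, the work surface at z = 0. Lengths are in mm, angles in rad, forces in N, time in s.
With the tool pointing down it reaches from about 250 to 850 mm from the base axis. Payload 12.5 kg.
Tool frame: the origin (TCP) lies between the finger pads; the fingertips stand 14 mm ahead of it and the grasp point (between the pads) lies 5 mm behind it; z points along the fingers, y is the line along which they close (so a half turn about z gives the same grasp; the last joint's range is limited). The gripper opens to 93 mm and grips with 3 to 60 N. Pads are 15 mm wide; open, the fingers measure 128 mm over their backs; the gripper's body (75 mm by 188 mm) begins 65 mm behind the grasp point.
Start: joints at [1.207, 0.351, 1.652, -0, 1.139, -0.085], TCP at [151.33, 528.757, 207.433] pointing down, gripper open.
Joint ranges: [-2.75, 2.75], [-0.79, 2.1], [0.01, 2.65], [-1.57, 4.71], [0.07, 3.14], [-2.87, 2.87]. Speed limits (rad/s): [2.22, 2.22, 2.79, 3.14, 3.14, 3.14].

### API

Orientations are given as a 3x3 rotation matrix whose columns are the frame's x, y, z axes.
In Python, from bench import status, snapshot, ticket gives the robot as it stands. The module is installed in compiled form; this text tells all that it offers.
- The arm moves only by the shell command python3 -m inch 'ROWS' [FORCE]. ROWS is JSON, a list of rows, each a list of 7 numbers: the shift along the tool's x, y, z in cm, then the turn, a rotation vector about the tool's x, y, z in rad, then the finger opening in cm, from 0 to 9.3. A call has 1 to 5 rows; each row shifts and turns the commanded pose from where the row before left it, along the tool's axes as they then stand; what a row does not reach is not made up. A row lasts 1/8 s, in which the tool goes at most 62.5 mm and 10.7 degrees, less where a joint would pass 70% of its speed; a pose out of reach is approached as far as the arm can. A call with a gripper value outside its range is refused whole. The fingers move at their own pace and stop on an object; FORCE is the grip in N (left out, the last holds). Time passes only in rows, so rows that do not move let the fingers close. It gives the time, the measured TCP pose, the force, the opening and the grip force at its end, in the units of the state.
- status.get_obs(): the state, without advancing time (a new reading comes with each control period).
- snapshot(name): name is "side" or "top"; returns a dict with "frame" (420x560x3 uint8, red, green, blue), "K" (3x3 intrinsics, pixels), "xyz" and "rotation" of the camera in the world. Camera axes: x right, y down, z forward; pixel columns grow to the right and rows downward; lengths in mm; the calibration is good to about 2 mm. A picture is of the moment at which its call begins. There is no depth.
- ticket.close_job(): hands the job in; it is judged then, once.
The state is a dict: "time": time; "joints": joint angles; "dq": joint speeds; "joint_efforts": joint torques, N m; "eef_pos": TCP position; "orientation": TCP orientation; "wrist_force": force on the tool from outside, world axes, zero at the start; "wrist_torque": the same for the moment, N m; "opening": opening from 0.0 (shut) to 1.0 (fully open); "grip_force": force on a finger pad.
Only numpy, scipy, OpenCV 4.12 (cv2) and the standard library are available. Lean on these libraries where they do the work, as an engineer would, in place of code of your own. Each camera call takes 0.05 s, during which the arm holds its last target. There are 200 camera calls.

### The job

One of the three green slide boxes has lost its grip: push each box two or three centimetres across the bench to feel how hard it drags, then slide the one that slips most easily all the way into the orange-walled repair bay. Leave the two sound boxes about where their trial push left them; slide the boxes only, never lift or tip one, and leave the vials and the beaker undisturbed.

Things in the scene. Friction and masses are not known exactly. Their poses are not given: they have to be found in the camera images.
- box_a_mid (a point): one of 3 look-alike dark green slide boxes, 0.55 to 0.8 kg, 65 mm along its x, 85 along its y, lid fixed; rides 4 mm above the bench on a 53 mm round foot plate under its middle that slides with it. Top 34 mm up; this point is its centre, 17 mm up. On a good rubber plate it takes 3 to 8 N to slide, on the one worn plate 0.8 to 2 N; nothing seen tells which, and it is another each time
- box_b_mid (a point): one of 3 look-alike dark green slide boxes, 0.55 to 0.8 kg, 65 mm along its x, 85 along its y, lid fixed; rides 4 mm above the bench on a 53 mm round foot plate under its middle that slides with it. Top 34 mm up; this point is its centre, 17 mm up. On a good rubber plate it takes 3 to 8 N to slide, on the one worn plate 0.8 to 2 N; nothing seen tells which, and it is another each time
- box_c_mid (a point): one of 3 look-alike dark green slide boxes, 0.55 to 0.8 kg, 65 mm along its x, 85 along its y, lid fixed; rides 4 mm above the bench on a 53 mm round foot plate under its middle that slides with it. Top 34 mm up; this point is its centre, 17 mm up. On a good rubber plate it takes 3 to 8 N to slide, on the one worn plate 0.8 to 2 N; nothing seen tells which, and it is another each time
- bay_floor (a point): repair bay fixed to the bench: white floor (flat on the bench, no step) with low orange walls on three sides, 14 mm high and 8 mm thick. Inside it is 125 mm wide along its x and 110 mm deep along its y. This point is the centre of its floor; its +y axis points out of the open side (mouth, 55 mm from this point, roughly world +y), the back wall is on its -y side
- vial_a_mid (a point): bystander: brown vial with a black cap, 23 mm across and 57 mm high, loose, standing upright beyond the gap between two boxes; this point is its centre
- vial_b_mid (a point): bystander: brown vial with a black cap, 23 mm across and 57 mm high, loose, standing upright beyond the gap between two boxes; this point is its centre
- beaker_mid (a point): bystander: empty clear beaker, 73 to 77 mm across, 94 mm high, loose, standing on the robot's side of the bay; this point is its centre

How it is judged (in metres and radians):
On the way:
1. all three slide boxes have been slid (each is at least 12 mm from where it started) (distance of each of box_a_mid, box_b_mid, box_c_mid from where it was at the start of the episode above 0.012 m), for 0.1 s.
At the end, for the whole second after the job is handed in: the box on the worn foot plate (plate_b in the rules; any box may have it) is in the bay, centre 35 mm or more inside the mouth; the other two are within 100 mm of their starts, centres over 110 mm from the bay's; all three flat and at rest (linear speed of each of box_a, box_b, box_c below 0.01 m/s and angle between each of box_a_mid, box_b_mid, box_c_mid's own z axis and vertical below 0.1 rad and ((y of box_a_mid in the frame of bay_floor between -0.055 and 0.02 m and x of box_a_mid in the frame of bay_floor between -0.045 and 0.045 m and horizontal distance between plate_b and box_a_mid below 0.02 m and distance of each of box_b_mid, box_c_mid from where it was at the start of the episode below 0.1 m and horizontal distance between each of box_b_mid, box_c_mid and bay_floor above 0.11 m) or (y of box_b_mid in the frame of bay_floor between -0.055 and 0.02 m and x of box_b_mid in the frame of bay_floor between -0.045 and 0.045 m and horizontal distance between plate_b and box_b_mid below 0.02 m and distance of each of box_a_mid, box_c_mid from where it was at the start of the episode below 0.1 m and horizontal distance between each of box_a_mid, box_c_mid and bay_floor above 0.11 m) or (y of box_c_mid in the frame of bay_floor between -0.055 and 0.02 m and x of box_c_mid in the frame of bay_floor between -0.045 and 0.045 m and horizontal distance between plate_b and box_c_mid below 0.02 m and distance of each of box_a_mid, box_b_mid from where it was at the start of the episode below 0.1 m and horizontal distance between each of box_a_mid, box_b_mid and bay_floor above 0.11 m))); the robot touches nothing.
It fails at once if a slide box is lifted or tipped off the bench (raised by more than 12 mm) (height (world z) of any of box_a_mid, box_b_mid, box_c_mid above 0.029 m).
It fails at once if a vial or the beaker is moved by more than 15 mm or knocked over (distance of any of vial_a_mid, vial_b_mid, beaker_mid from where it was at the start of the episode above 0.015 m or angle between any of vial_a_mid, vial_b_mid, beaker_mid's own z axis and vertical above 0.3 rad).
It also fails if it takes over 64 s, if anything falls off the work surface, if the arm or the gripper's body presses on something with over 40 N, if the wrist force passes 120 N, or if a joint passes its speed limit or range.

## Working session

There is one attempt and no reset: what is moved stays moved. The work goes in short steps, Python scripts to look and compute and a shell command to move; the robot and the scene stay as the last step left them, time stands still between calls to the robot, and variables do not carry over. Pictures are saved under pics/ and viewed, at most 10 in all, crops included, and the job is handed in when it is done.

```bash
mkdir -p pics; python3 - <<'E'
from bench import status,snapshot
import cv2,numpy as np,pickle
for n in("top","side"):
    s=snapshot(n);pickle.dump(s,open(n+"0.pkl","wb"))
    cv2.imwrite(f"pics/{n}0.png",cv2.resize(s["frame"][:,:,::-1],(784,588),interpolation=cv2.INTER_CUBIC))
    print(n,s["K"],s["xyz"],s["rotation"])
o=status.get_obs();print(o["time"],o["eef_pos"],o["orientation"],o["wrist_force"])
E
```

```text
top [[426.77278296   0.         282.82704067]
 [  0.         426.77278296 212.26920844]
 [  0.           0.           1.        ]] [419.48593965 -12.98638523 888.98765898] [[-0.02140049 -0.98018365  0.19693154]
 [-0.99965662  0.01799955 -0.01904354]
 [ 0.01512149 -0.19727146 -0.98023227]]
side [[427.09693355   0.         275.15556738]
 [  0.         427.09693355 200.7856502 ]
 [  0.           0.           1.        ]] [332.23827297 805.62459575 437.14220938] [[-0.95608094 -0.12839185  0.26348581]
 [-0.29293323  0.38799125 -0.87387236]
 [ 0.0099679  -0.91267646 -0.40856128]]
0.1 [151.21887869 528.46659607 206.95396116] [[-9.61390401e-01  2.75187876e-01 -3.59622725e-04]
 [ 2.75188103e-01  9.61389880e-01 -1.00367891e-03]
 [ 6.95373813e-05 -1.06389116e-03 -9.99999432e-01]] [ 0.11398261  0.40274236 -0.0862003 ]
```

View pics/top0.png

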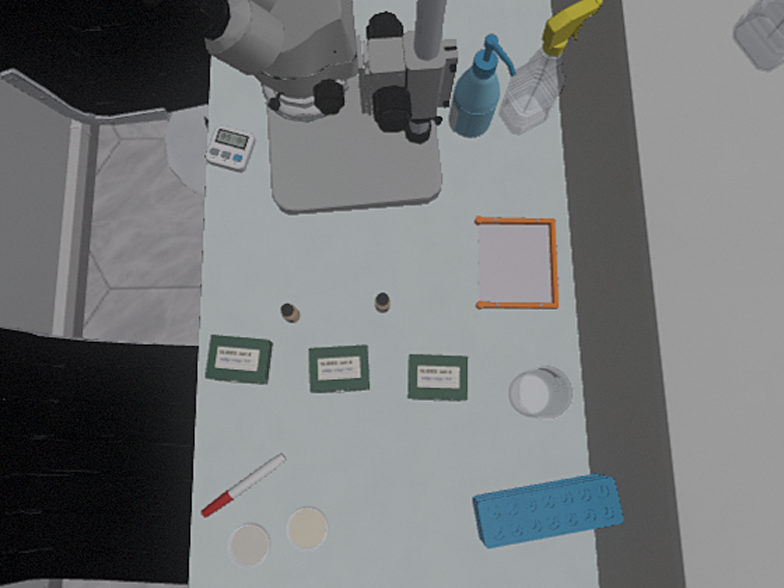

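View pics/side0.png

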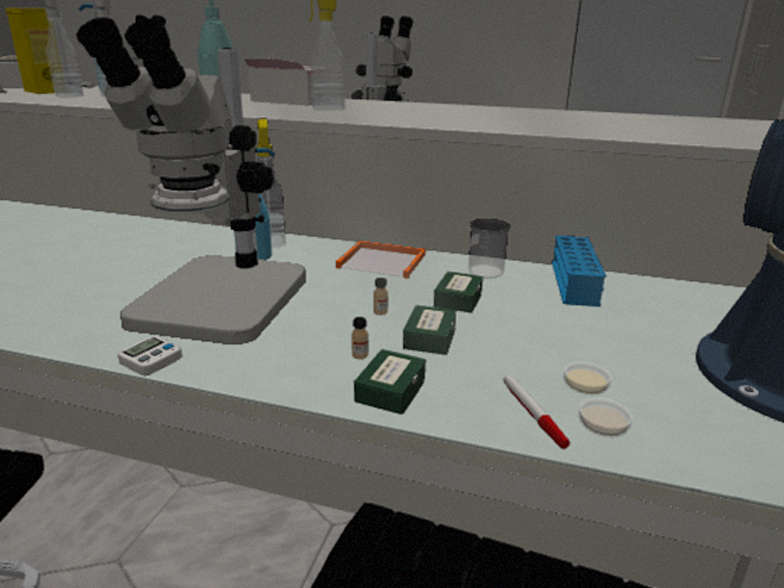

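The top view shows three boxes at about (239,359), (339,369) and (438,378), with vials at (290,312) and (382,302). The bay spans (477–557, 219–307) with its mouth to the left (+y), and the beaker is at (540,392). The side view agrees. Next I'll enlarge both.

```bash
python3 - <<'E'
import cv2,pickle
s=pickle.load(open("top0.pkl","rb"))["frame"][:,:,::-1]
cv2.imwrite("pics/topc.png",cv2.resize(s[145:305,140:420],None,fx=2.8,fy=2.8,interpolation=cv2.INTER_CUBIC))
s=pickle.load(open("side0.pkl","rb"))["frame"][:,:,::-1]
cv2.imwrite("pics/sidec.png",cv2.resize(s[150:300,230:380],None,fx=4,fy=4,interpolation=cv2.INTER_CUBIC))
E
```

```text
(no output)
```

View pics/topc.png

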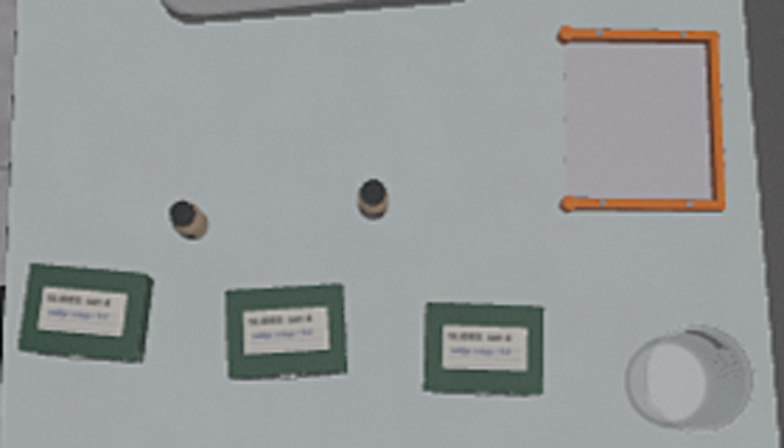

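View pics/sidec.png

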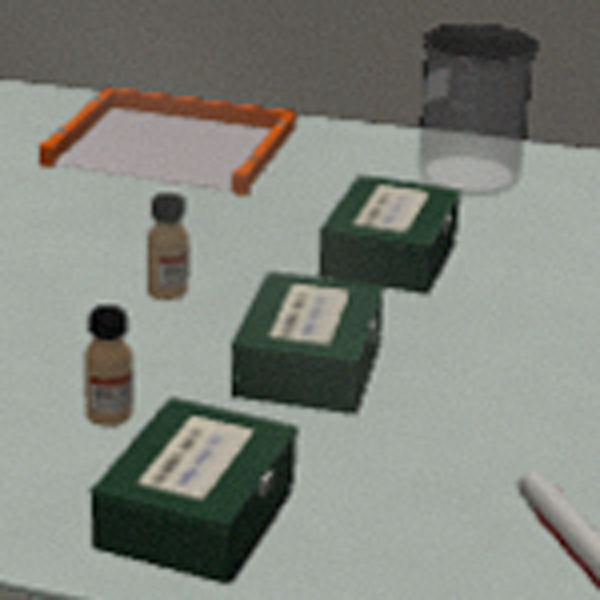

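The top crop shows the lid corners, bay walls and vials clearly. The side crop shows the same lids and both vial bases. Now I'll triangulate.

```bash
cat >h.py <<'E'
import numpy as np,pickle
def ray(s,uv):
    d=s["rotation"]@np.linalg.inv(s["K"])@np.r_[uv,1.];return np.array(s["xyz"]),d/np.linalg.norm(d)
def plane(s,uv,z):
    c,d=ray(s,uv);return c+d*(z-c[2])/d[2]
def tri(r):
    A=sum(np.eye(3)-np.outer(d,d) for c,d in r);b=sum((np.eye(3)-np.outer(d,d))@c for c,d in r)
    return np.linalg.solve(A,b)
E
python3 - <<'E'
from h import *
np.set_printoptions(precision=1,suppress=True)
T=pickle.load(open("top0.pkl","rb"));S=pickle.load(open("side0.pkl","rb"))
t=lambda u,v:np.array([u,v])/2.8+[140-.3,145-.3]
s=lambda u,v:np.array([u,v])/4+[230-.4,150-.4]
TB=[[(31,264),(148,275),(140,361),(20,350)],[(227,291),(343,285),(346,373),(230,378)],[(426,303),(543,307),(543,394),(424,390)]]
SB=[[(92,488),(173,398),(297,430),(230,521)],[(234,344),(265,272),(382,290),(362,360)],[(322,228),(360,176),(460,190),(440,242)]]
# side order: which corner matches: image-left/back = +x..; top TL=(+x,+y),TR=(+x,-y),BR=(-x,-y),BL=(-x,+y)
for a,b in zip(TB,SB):
    P=np.array([tri([ray(T,t(*p)),ray(S,s(*q))]) for p,q in zip(a,b)])
    Q=np.array([plane(T,t(*p),34) for p in a]);c=Q.mean(0)
    yx=Q[0]+Q[3]-Q[1]-Q[2];print("tri",P.mean(0),"z",P[:,2],"top34",c,"yaw",np.degrees(np.arctan2(-yx[0],yx[1])),"sizes",np.linalg.norm(Q[0]-Q[1]),np.linalg.norm(Q[1]-Q[2]))
for n,p in dict(ul=(566,30),ur=(719,32),lr=(725,210),ll=(567,209)).items(): print("bay wall",n,plane(T,t(*p),14))
print("floor mouth",plane(T,t(566,41),0),plane(T,t(567,197),0))
for p,q in(((183,214),(108,322)),((372,191),(168,207))):print("vial top",plane(T,t(*p),57),tri([ray(T,t(*p)),ray(S,s(*q))]))
for q in((108,420),(168,294)):print("vial base front",plane(S,s(*q),0))
print("beaker base",plane(T,t(677,378),0),plane(S,s(472,176),0),"rim",plane(T,t(700,375),94))
E
```

```text
tri [506.4 197.4  34. ] z [35.5 33.9 31.1 35.4] top34 [506.  197.4  34. ] yaw -6.439484493647799 sizes 84.37200054129899 61.22891787874356
tri [489.9  53.9  34.3] z [34.9 34.2 32.8 35.5] top34 [489.5  53.9  34. ] yaw 1.5571442931401693 sizes 83.08784164118504 62.555704364612694
tri [474.  -86.4  36.1] z [36.3 34.5 34.8 38.7] top34 [474.8 -86.4  34. ] yaw -3.096597432979613 sizes 83.95957438296655 61.52683039174683
bay wall ul [ 717.8 -159.8   14. ]
bay wall ur [ 714.3 -277.8   14. ]
bay wall lr [ 575. -272.   14.]
bay wall ll [ 577.9 -153.7   14. ]
floor mouth [ 713.6 -161.7    0. ] [ 589.7 -156.4    0. ]
vial top [571.6 124.8  57. ] [573.  125.7  52.8]
vial top [585.7  -8.7  57. ] [586.1  -8.7  53.9]
vial base front [573.2 128.    0. ]
vial base front [585.8  -9.8   0. ]
beaker base [ 452.2 -231.1    0. ] [ 447.8 -232.9    0. ] rim [ 450.4 -223.4   94. ]
```

```bash
python3 -m inch '[[0,0,0,0,0,-0.17,4],[-4.2,-3.6,0,0,0,0,4],[-4.2,-3.6,0,0,0,0,4],[-4.2,-3.6,0,0,0,0,4],[-4.2,-3.6,0,0,0,0,4]]'; python3 -m inch '[[-4.2,-3.6,0,0,0,0,4],[-4.2,-3.6,0,0,0,0,4],[-4.2,-3.6,0,0,0,0,4],[-4.0,-3.6,0,0,0,0,4],[0,0,0,0,0,0,4]]'
```

```text
time: 0.72
eef_pos: [303.5, 365.9, 207.3]
orientation: [[-0.994, 0.108, -0.0], [0.108, 0.994, -0.0], [0.0, -0.0, -1.0]]
wrist_force: [0.5, 1.0, -0.1]
opening: 0.51
grip_force: 0.0
time: 1.35
eef_pos: [453.6, 203.9, 207.1]
orientation: [[-0.994, 0.112, -0.0], [0.112, 0.994, -0.0], [0.0, -0.0, -1.0]]
wrist_force: [-0.2, -0.5, -0.2]
opening: 0.432
grip_force: 0.0
```

```bash
python3 - <<'E'
from h import *
T=pickle.load(open("top0.pkl","rb"));S=pickle.load(open("side0.pkl","rb"));f=lambda u,v:np.array([u,v])/1.4
for n,p,z in(("base front",(350,210),20),("base right",(440,195),20)):print(n,plane(T,f(*p),z).round())
for n,p,q in(("knob",(392,110),(252,178)),("lens",(310,100),(190,205)),("headknob",(330,97),(242,137))):print(n,tri([ray(T,f(*p)),ray(S,f(*q))]).round())
E
```

```text
base front [731.  37.  20.]
base right [ 753. -101.   20.]
knob [803. -26. 196.]
lens [838.  84. 176.]
headknob [775.  45. 275.]
```

```bash
python3 -m inch '[[0,0,5.5,0,0,0,4],[0,0,5.5,0,0,0,4],[0,0,4,0,0,0,4],[0,0,3.2,0,0,0,4],[0,0,0,0,0,0,4]]'; python3 -m inch '[[-0.4,0,0,0,0,0,4],[-0.4,0,0,0,0,0,4],[-0.4,0,0,0,0,0,4],[-0.4,0,0,0,0,0,4]]'|grep -E 'pos|force';python3 -m inch '[[-0.4,0,0,0,0,0,4],[-0.4,0,0,0,0,0,4]]'|grep -E 'pos|force';python3 -m inch '[[-0.4,0,0,0,0,0,4],[-0.4,0,0,0,0,0,4]]'|grep -E 'pos|force';python3 -m inch '[[-0.4,0,0,0,0,0,4],[-0.4,0,0,0,0,0,4]]'|grep -E 'pos|force'
```

```text
time: 1.98
eef_pos: [450.2, 206.4, 23.8]
orientation: [[-0.994, 0.108, -0.004], [0.108, 0.994, -0.001], [0.004, -0.002, -1.0]]
wrist_force: [-0.0, 1.3, 0.8]
opening: 0.429
grip_force: 0.0
eef_pos: [468.5, 204.5, 25.9]
wrist_force: [0.3, -0.7, -0.5]
grip_force: 0.0
eef_pos: [476.2, 203.5, 25.5]
wrist_force: [-0.3, -0.9, 0.2]
grip_force: 0.0
eef_pos: [484.1, 202.7, 25.4]
wrist_force: [-0.2, -0.7, -0.2]
grip_force: 0.0
eef_pos: [492.1, 201.8, 25.4]
wrist_force: [-0.1, 0.5, 0.0]
grip_force: 0.0
```

```bash
python3 - <<'E'
from bench import status,snapshot
import cv2,pickle
for n,(a,b,c,d) in dict(top=(145,305,140,420),side=(120,300,200,440)).items():
    s=snapshot(n);pickle.dump(s,open(n+"1.pkl","wb"))
    k=2.8 if n=="top" else 2.5
    im=cv2.resize(s["frame"][a:b,c:d,::-1],None,fx=k,fy=k,interpolation=cv2.INTER_CUBIC)
    cv2.imwrite(f"pics/{n}1.png",im)
o=status.get_obs();print(o["wrist_force"],o["eef_pos"])
t=cv2.imread("pics/top1.png");q=cv2.imread("pics/side1.png");
import numpy as np
q=cv2.copyMakeBorder(q,0,0,0,784-600,0);v=np.vstack([t,q]);print(v.shape);cv2.imwrite("pics/both1.png",cv2.resize(v,None,fx=.65,fy=.65,interpolation=cv2.INTER_AREA))
E
```

```text
[ 0.09977204  0.70330323 -0.44362839] [492.26931649 201.82443595  25.44507955]
(898, 784, 3)
```

View pics/both1.png

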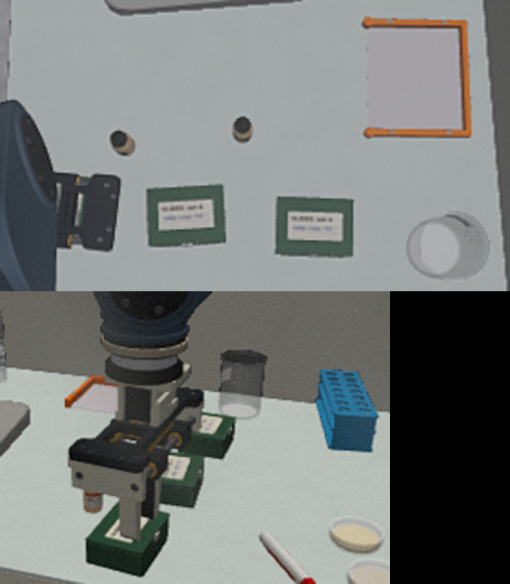

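```bash
python3 - <<'E'
import cv2,pickle
s=pickle.load(open("side1.pkl","rb"))["frame"][:,:,::-1]
cv2.imwrite("pics/s1z.png",cv2.resize(s[190:310,220:340],None,fx=5,fy=5,interpolation=cv2.INTER_CUBIC))
from h import *
S=pickle.load(open("side1.pkl","rb"))
E
```

```text
(no output)
```

View pics/s1z.png

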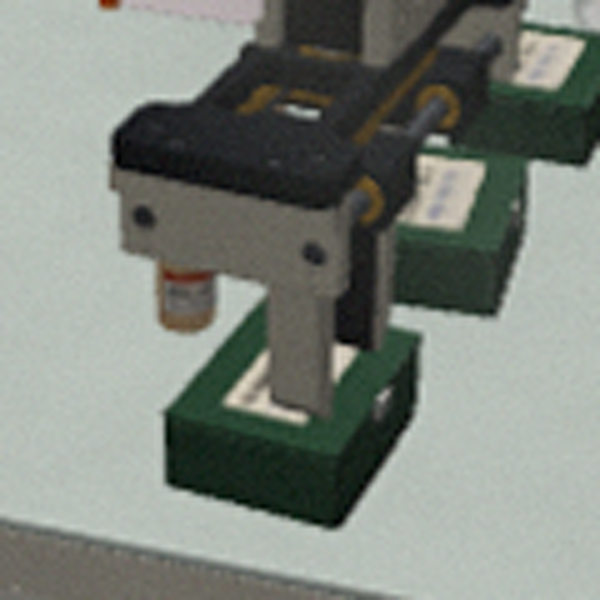

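```bash
python3 - <<'E'
from h import *
S=pickle.load(open("side1.pkl","rb"));np.set_printoptions(precision=1,suppress=True)
f=lambda u,v:np.array([u,v])/5+[220-.4,190-.4]
for p in((272,400),(330,418)):
    c,d=ray(S,f(*p))
    for y in (222,239,250):print(p,y,c+d*(y-c[1])/d[1])
for p in((165,412),(255,300),(420,335),(330,455)):print("lid",plane(S,f(*p),34))
E
python3 -c "
from bench import status;o=status.get_obs();print(o['time'],o['opening'],o['orientation'],o['joints'],o['eef_pos'])"
```

```text
(272, 400) 222 [508.9 222.   37.1]
(272, 400) 239 [503.8 239.   48.7]
(272, 400) 250 [500.4 250.   56.3]
(330, 418) 222 [488.5 222.   34.1]
(330, 418) 239 [484.  239.   45.8]
(330, 418) 250 [481.  250.   53.4]
lid [542.4 235.5  34. ]
lid [535.8 156.2  34. ]
lid [472.2 161.2  34. ]
lid [482.7 242.5  34. ]
3.325 0.43244454012130207 [[-9.94066908e-01  1.08769932e-01  2.88782637e-04]
 [ 1.08769961e-01  9.94066943e-01  8.74029456e-05]
 [-2.77562461e-04  1.18295252e-04 -9.99999954e-01]] [ 3.01576312e-01  5.79376918e-01  1.82799863e+00 -3.46004157e-06
  7.33915399e-01 -1.16023187e+00] [492.26931649 201.82443595  25.44507955]
```

The crop shows the box unmoved, with the fingertips about 40–46 mm up at (300,410), above the lid. The reported TCP height and the nominal tip length therefore don't match reality. I'll back off and probe downward carefully.

```bash
python3 -m inch '[[2.2,0,0,0,0,0,4],[2.3,0,0,0,0,0,4],[0,0,0,0,0,0,4]]'|grep -E 'pos|force';python3 -m inch '[[0,0,0.5,0,0,0,4],[0,0,0.5,0,0,0,4],[0,0,0,0,0,0,4]]'|grep -E 'pos|wrist'
python3 - <<'E'
from bench import snapshot
import cv2,pickle
s=snapshot("side");pickle.dump(s,open("side2.pkl","wb"))
cv2.imwrite("pics/s2z.png",cv2.resize(s["frame"][190:310,220:380,::-1],None,fx=5,fy=5,interpolation=cv2.INTER_CUBIC))
E
```

```text
eef_pos: [446.1, 206.8, 25.4]
wrist_force: [0.7, -0.3, 0.3]
grip_force: 0.0
eef_pos: [447.2, 206.5, 14.9]
wrist_force: [-0.6, 0.3, 0.1]
```

View pics/s2z.png

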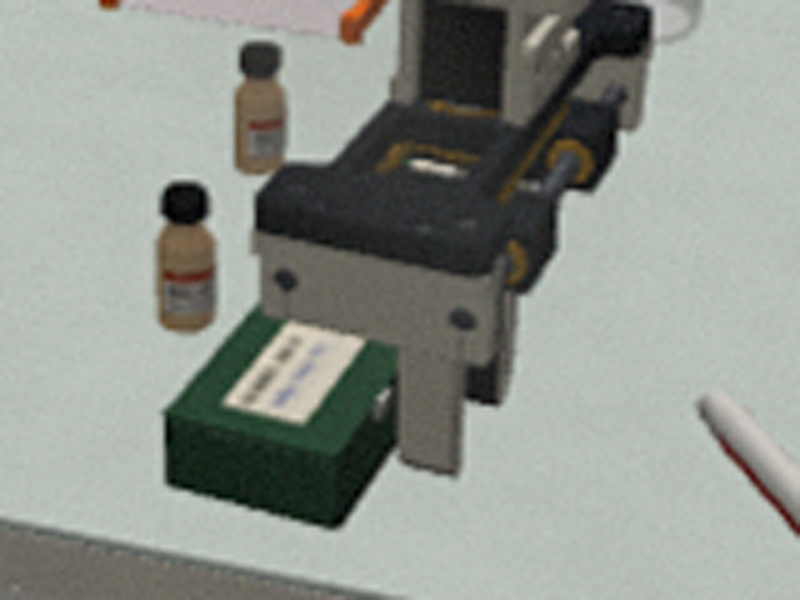

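```bash
python3 - <<'E'
from h import *
S=pickle.load(open("side2.pkl","rb"));np.set_printoptions(precision=1,suppress=True)
f=lambda u,v:np.array([u,v])/5+[220-.4,190-.4]
for p in((400,460),(460,476),(258,308),(492,365),(256,235)):
    c,d=ray(S,f(*p))
    for y in (226,244,255):print(p,y,c+d*(y-c[1])/d[1])
E
```

```text
(400, 460) 226 [463.1 226.   25.3]
(400, 460) 244 [459.  244.   38.1]
(400, 460) 255 [456.5 255.   45.9]
(460, 476) 226 [442.6 226.   23.3]
(460, 476) 244 [439.2 244.   36.2]
(460, 476) 255 [437.1 255.   44. ]
(258, 308) 226 [512.9 226.   74.5]
(258, 308) 244 [507.2 244.   85.8]
(258, 308) 255 [503.8 255.   92.6]
(492, 365) 226 [434.2 226.   67.9]
(492, 365) 244 [431.  244.   79.4]
(492, 365) 255 [429.1 255.   86.4]
(256, 235) 226 [513.7 226.  101.7]
(256, 235) 244 [508.1 244.  112.1]
(256, 235) 255 [504.6 255.  118.5]
```

```bash
for i in 1 2 3 4; do python3 -m inch '[[0,0,0.5,0,0,0,4],[0,0,0,0,0,0,4]]'|grep -E 'pos|wrist'; done
python3 - <<'E'
from bench import snapshot
import cv2,pickle
s=snapshot("side");pickle.dump(s,open("side3.pkl","wb"))
cv2.imwrite("pics/s3z.png",cv2.resize(s["frame"][190:310,220:380,::-1],None,fx=5,fy=5,interpolation=cv2.INTER_CUBIC))
E
```

```text
eef_pos: [446.9, 206.6, 10.1]
wrist_force: [-0.5, -0.1, 0.4]
eef_pos: [446.9, 206.7, 5.1]
wrist_force: [0.2, 0.5, -0.2]
eef_pos: [446.9, 206.7, 0.1]
wrist_force: [0.4, -0.2, 0.4]
eef_pos: [446.9, 206.7, -4.9]
wrist_force: [0.2, 0.5, -0.6]
```

View pics/s3z.png

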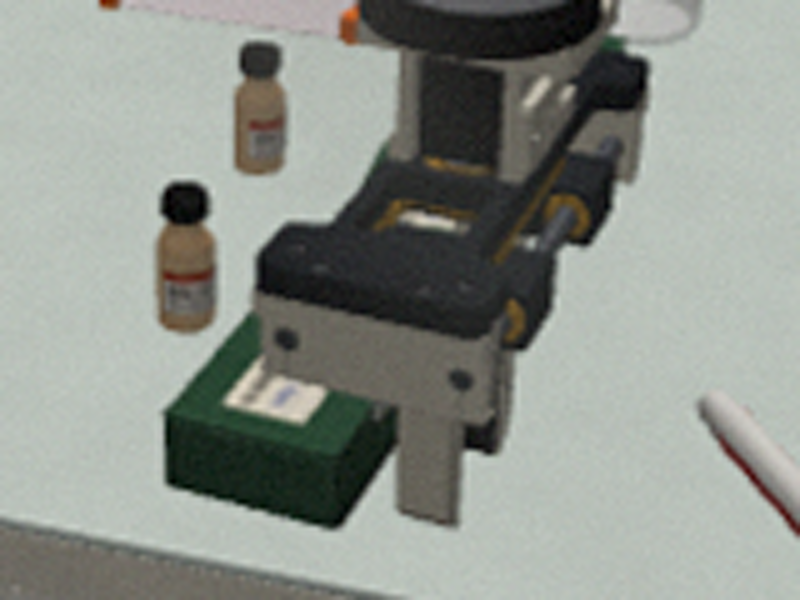

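The fingers are now beside the box with tips around 17 mm up, so the tip is about 22 mm above the reported TCP. One more small step down, then the trial push on A.

```bash
python3 -m inch '[[0,0,0.4,0,0,0,4],[-0.4,0,0,0,0,0,4],[-0.4,0,0,0,0,0,4]]'|grep -E 'pos|wrist'; for i in 1; do python3 -m inch '[[-0.3,0,0,0,0,0,4],[-0.3,0,0,0,0,0,4]]'|grep -E 'pos|wrist';python3 -m inch '[[-0.3,0,0,0,0,0,4],[-0.3,0,0,0,0,0,4]]'|grep -E 'pos|wrist';python3 -m inch '[[-0.3,0,0,0,0,0,4],[-0.3,0,0,0,0,0,4]]'|grep -E 'pos|wrist'; python3 -m inch '[[-0.3,0,0,0,0,0,4],[-0.3,0,0,0,0,0,4]]'|grep -E 'pos|wrist';done
```

```text
eef_pos: [455.5, 205.8, -8.6]
wrist_force: [-0.4, -0.2, -0.3]
eef_pos: [461.3, 205.2, -8.5]
wrist_force: [-0.7, 0.6, 0.1]
eef_pos: [466.7, 204.5, -8.6]
wrist_force: [-2.5, 1.4, 2.8]
eef_pos: [472.8, 203.9, -8.6]
wrist_force: [-3.7, 0.2, 2.6]
eef_pos: [479.1, 203.2, -8.6]
wrist_force: [-3.5, 0.0, 1.9]
```

```bash
python3 -m inch '[[-0.3,0,0,0,0,0,4],[-0.3,0,0,0,0,0,4]]'|grep -E 'pos|wrist';python3 -m inch '[[-0.3,0,0,0,0,0,4],[-0.3,0,0,0,0,0,4]]'|grep -E 'pos|wrist'; python3 -m inch '[[2,0,0,0,0,0,4],[3.6,0,0,0,0,0,4],[0,0,0,0,0,-0.138,4],[0,0,0,0,0,0,4]]'
```

```text
eef_pos: [485.1, 202.6, -8.6]
wrist_force: [-2.6, 1.1, 1.1]
eef_pos: [491.0, 201.9, -8.6]
wrist_force: [-2.6, 0.3, 1.6]
time: 7.55
eef_pos: [436.0, 208.3, -8.3]
orientation: [[-1.0, -0.029, 0.002], [-0.029, 1.0, 0.0], [-0.002, 0.0, -1.0]]
wrist_force: [0.0, -0.0, -0.0]
opening: 0.43
grip_force: 0.0
```

```bash
python3 -m inch '[[0.3,-5.2,0,0,0,0,4],[0.3,-5.2,0,0,0,0,4],[0,-5.2,0,0,0,0,4],[0,0,0,0,0,0,4]]'|grep -E 'pos|wrist';python3 -m inch '[[-0.4,0,0,0,0,0,4],[-0.4,0,0,0,0,0,4],[-0.3,0,0,0,0,0,4],[-0.3,0,0,0,0,0,4]]'|grep -E 'pos|wrist'; python3 -m inch '[[-0.3,0,0,0,0,0,4],[-0.3,0,0,0,0,0,4]]'|grep -E 'pos|wrist';python3 -m inch '[[-0.3,0,0,0,0,0,4],[-0.3,0,0,0,0,0,4]]'|grep -E 'pos|wrist'; python3 -m inch '[[-0.3,0,0,0,0,0,4],[-0.3,0,0,0,0,0,4]]'|grep -E 'pos|wrist'; python3 -m inch '[[-0.3,0,0,0,0,0,4],[-0.3,0,0,0,0,0,4]]'|grep -E 'pos|wrist'
```

```text
eef_pos: [434.7, 49.2, -8.4]
wrist_force: [0.3, 0.1, -0.8]
eef_pos: [448.0, 52.9, -8.6]
wrist_force: [0.5, 1.2, 0.6]
eef_pos: [450.8, 52.8, -9.0]
wrist_force: [-12.8, 0.3, 10.1]
eef_pos: [456.9, 52.8, -9.0]
wrist_force: [-11.5, -0.6, 8.7]
eef_pos: [463.0, 53.0, -9.0]
wrist_force: [-12.1, -0.9, 8.6]
eef_pos: [469.0, 53.2, -9.0]
wrist_force: [-11.3, -0.5, 9.4]
```

```bash
python3 -m inch '[[-0.3,0,0,0,0,0,4],[2.5,0,0,0,0,0,4],[2.8,0,0,0,0,0.082,4],[0,0,0,0,0,0,4]]'|grep -E 'pos|wrist'; python3 -m inch '[[0.1,-4.4,0,0,0,0,4],[0,-4.4,0,0,0,0,4],[0,-4.4,0,0,0,0,4],[0,0,0,0,0,0,4]]'|grep -E 'pos|wrist|ori'
```

```text
eef_pos: [420.4, 51.7, -8.6]
wrist_force: [1.0, -0.6, 0.1]
eef_pos: [415.1, -82.6, -8.4]
orientation: [[-0.998, 0.055, 0.002], [0.055, 0.998, -0.001], [-0.002, -0.001, -1.0]]
wrist_force: [0.2, 0.7, -1.4]
```

```bash
python3 -m inch '[[-0.5,0,0,0,0,0,4],[-0.5,0,0,0,0,0,4],[-0.3,0,0,0,0,0,4],[-0.3,0,0,0,0,0,4]]'|grep -E 'pos|wrist'; python3 -m inch '[[-0.3,0,0,0,0,0,4],[-0.3,0,0,0,0,0,4]]'|grep -E 'pos|wrist';python3 -m inch '[[-0.3,0,0,0,0,0,4],[-0.3,0,0,0,0,0,4]]'|grep -E 'pos|wrist'; python3 -m inch '[[-0.3,0,0,0,0,0,4],[-0.3,0,0,0,0,0,4]]'|grep -E 'pos|wrist'; python3 -m inch '[[-0.3,0,0,0,0,0,4],[-0.3,0,0,0,0,0,4]]'|grep -E 'pos|wrist'; python3 -m inch '[[-0.3,0,0,0,0,0,4],[-0.3,0,0,0,0,0,4]]'|grep -E 'pos|wrist'
```

```text
eef_pos: [430.1, -80.6, -8.6]
wrist_force: [0.2, -0.2, -0.5]
eef_pos: [434.2, -81.0, -8.8]
wrist_force: [-11.3, -1.2, 9.8]
eef_pos: [439.0, -81.0, -8.9]
wrist_force: [-12.9, 0.6, 8.9]
eef_pos: [445.1, -81.3, -8.9]
wrist_force: [-12.5, 0.4, 9.4]
eef_pos: [451.1, -81.7, -8.9]
wrist_force: [-12.2, 0.4, 9.1]
eef_pos: [457.1, -82.0, -8.9]
wrist_force: [-11.3, 1.8, 10.1]
```

Trial pushes: A drags about 3 N, B and C about 12 N each. A is the worn one. Now I'll get behind A, take a picture to check its pose, and push it on in world +x past the vial.

```bash
python3 -m inch '[[1.5,0,0,0,0,0,4],[1.5,0,0,0,0,0.057,4],[0,0,0,0,0,0,4]]'|grep -E 'pos|wrist'; python3 -m inch '[[0.6,5.6,0,0,0,0,4],[0.6,5.6,0,0,0,0,4],[0.6,5.6,0,0,0,0,4],[0.6,5.6,0,0,0,0,4],[0.6,5.6,0,0,0,0,4]]'|grep -E 'pos|wrist|ori'
python3 -m inch '[[0,0,0,0,0,0,4]]'
python3 - <<'E'
from bench import snapshot
import cv2,pickle
s=snapshot("top");pickle.dump(s,open("top3.pkl","wb"))
cv2.imwrite("pics/t3.png",cv2.resize(s["frame"][145:305,140:420,::-1],None,fx=2.8,fy=2.8,interpolation=cv2.INTER_CUBIC))
E
```

```text
eef_pos: [428.8, -80.9, -8.6]
wrist_force: [1.4, 0.2, 0.0]
eef_pos: [431.0, 202.8, -8.4]
orientation: [[-0.994, 0.108, 0.001], [0.108, 0.994, 0.0], [-0.001, 0.0, -1.0]]
wrist_force: [0.2, -0.4, 0.4]
time: 13.42
eef_pos: [431.1, 203.8, -8.4]
orientation: [[-0.995, 0.104, 0.002], [0.104, 0.995, 0.001], [-0.002, 0.001, -1.0]]
wrist_force: [0.8, -1.1, 0.1]
opening: 0.431
grip_force: 0.0
```

View pics/t3.png

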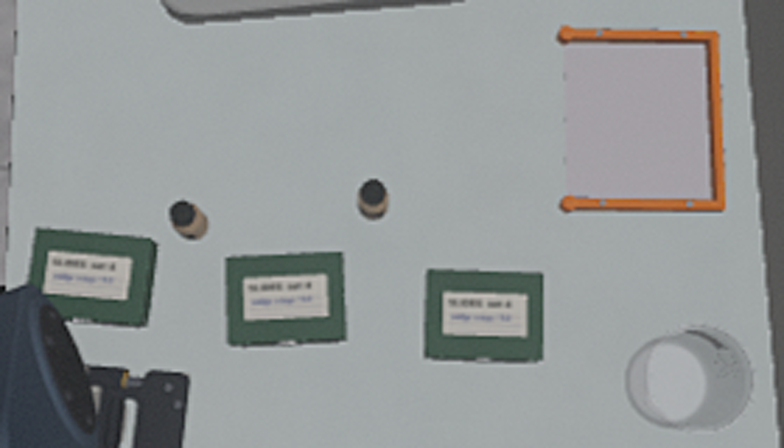

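A is at about (531.5, 194.5) with its yaw unchanged; the vials and beaker haven't moved. Pushing A in world +x.

```bash
python3 -m inch '[[-2.6,-0.1,0,0,0,0,4],[-2.5,-0.1,0,0,0,0,4],[0,0,0,0,0,0,4]]'|grep -E 'pos|wrist'; python3 -m inch '[[-1,0.11,0,0,0,0,4],[-1,0.11,0,0,0,0,4],[-1,0.11,0,0,0,0,4],[-1,0.11,0,0,0,0,4],[-1,0.11,0,0,0,0,4]]'|grep -E 'pos|wrist';python3 -m inch '[[-1,0.11,0,0,0,0,4],[-1,0.11,0,0,0,0,4],[-1,0.11,0,0,0,0,4],[-1,0.11,0,0,0,0,4],[-0.8,0.08,0,0,0,0,4]]'|grep -E 'pos|wrist'
cat >>h.py <<'E'
def boxes(s,z=17):
    import cv2
    f=s["frame"];hsv=cv2.cvtColor(np.ascontiguousarray(f),cv2.COLOR_RGB2HSV)
    m=cv2.inRange(hsv,(62,70,25),(92,255,140));m=cv2.morphologyEx(m,cv2.MORPH_CLOSE,np.ones((9,9)))
    for c in cv2.findContours(m,0,2)[0]:
        if cv2.contourArea(c)>300:
            r=cv2.minAreaRect(c);q=np.array([plane(s,p,z)[:2] for p in cv2.boxPoints(r)])
            e=[q[1]-q[0],q[2]-q[1]];e=max(e,key=np.linalg.norm);e=e*np.sign(e[1])
            print("box",q.mean(0).round(1),"yaw",np.degrees(np.arctan2(-e[0],e[1])).round(1),"size",*[np.linalg.norm(q[1]-q[0]).round(),np.linalg.norm(q[2]-q[1]).round()])
E
python3 -c "
from h import *;from bench import snapshot
for f in('top0','top3'):print(f);boxes(pickle.load(open(f+'.pkl','rb')),34)
print('now');boxes(snapshot('top'),34)"
```

```text
eef_pos: [482.4, 191.7, -8.6]
wrist_force: [-0.3, 0.3, 0.3]
eef_pos: [532.0, 193.0, -8.6]
wrist_force: [-2.0, 0.6, -1.3]
eef_pos: [580.3, 192.9, -8.6]
wrist_force: [-3.1, 0.1, -1.5]
top0
top3
now
```

```bash
python3 -c "
from h import *;import cv2
s=pickle.load(open('top0.pkl','rb'));h=cv2.cvtColor(np.ascontiguousarray(s['frame']),cv2.COLOR_RGB2HSV)
for u,v in((235,308),(285,370),(434,310),(500,400),(540,385)):x=int(u/2.8+140);y=int(v/2.8+145);print(h[y,x])"
sed -i 's/(62,70,25),(92,255,140)/(60,60,15),(95,255,140)/; s/contourArea(c)>300/contourArea(c)>200/' h.py
python3 -c "
from h import *;from bench import snapshot
for f in('top0','top3'):print(f);boxes(pickle.load(open(f+'.pkl','rb')),34)
s=snapshot('top');pickle.dump(s,open('top4.pkl','wb'));print('now');boxes(s,34)"
```

```text
[74 52 84]
[72 61 83]
[71 47 86]
[ 90   8 170]
[74 56 86]
top0
box [475.1 -86.9] yaw -3.2 size 60.0 82.0
box [490.1  54.5] yaw 2.3 size 82.0 61.0
box [379.5 394.6] yaw -81.4 size 231.0 344.0
box [506.7 199.6] yaw -6.9 size 61.0 83.0
box [1008.2  417.4] yaw -0.6 size 299.0 159.0
top3
box [498.9 -88.1] yaw -1.1 size 81.0 60.0
box [498.3 461.6] yaw -43.2 size 133.0 174.0
box [513.8  54.5] yaw 1.7 size 82.0 61.0
box [531.7 193.1] yaw -6.3 size 61.0 87.0
box [1011.9  423.1] yaw -0.6 size 333.0 152.0
now
box [498.9 -88.1] yaw -1.1 size 81.0 60.0
box [492.3 489.8] yaw -83.8 size 117.0 83.0
box [514.   54.5] yaw 1.9 size 82.0 61.0
box [1014.4  428.8] yaw -0.6 size 322.0 147.0
```

```bash
python3 -m inch '[[-0.7,0.07,0,0,0,0,4],[-0.7,0.07,0,0,0,0,4],[-0.7,0.07,0,0,0,0,4],[-0.6,0.07,0,0,0,0,4],[0,0,0,0,0,0,4]]'|grep -E 'pos|wrist'; python3 -m inch '[[3,0,0,0,0,0,4],[5,0,-2,0,0,0,9.3],[5,0,-3,0,0,0,9.3],[5,0,-3,0,0,0,9.3],[0,0,0,0,0,0,9.3]]'
python3 -c "
from h import *;from bench import snapshot
s=snapshot('top');pickle.dump(s,open('top5.pkl','wb'));print('now');boxes(s,34)
import cv2
s=snapshot('side');pickle.dump(s,open('side5.pkl','wb'));print('side');boxes(s,34)"
```

```text
eef_pos: [607.6, 192.7, -8.5]
wrist_force: [0.6, -0.2, 0.6]
time: 16.45
eef_pos: [426.7, 213.0, 73.3]
orientation: [[-0.994, 0.108, 0.003], [0.108, 0.994, 0.001], [-0.003, 0.001, -1.0]]
wrist_force: [1.4, 0.0, 0.2]
opening: 0.811
grip_force: 0.0
now
box [499.  -87.1] yaw -1.1 size 83.0 60.0
box [505.6 477.3] yaw -11.1 size 67.0 124.0
box [514.   54.5] yaw 2.0 size 82.0 61.0
box [649.9 196.6] yaw -6.2 size 60.0 85.0
box [1006.8  432.1] yaw 21.0 size 311.0 170.0
side
box [76.3 34.1] yaw -12.9 size 40.0 91.0
box [643.4 210.4] yaw -0.6 size 153.0 117.0
box [513.5  92.2] yaw 10.3 size 107.0 65.0
box [ -15.6 -252.2] yaw -14.3 size 55.0 248.0
box [ -216.2 -1099.4] yaw -12.4 size 948.0 105.0
box [  637.6 -1615.7] yaw 3.1 size 2028.0 1299.0
box [ 1024.1 -2309.3] yaw 17.6 size 1450.0 2001.0
box [   3259.4 -134572.2] yaw 1.4 size 41392.0 589322.0
box [ 359.9 8310.3] yaw -3.4 size 1832.0 23891.0
box [-7191.7 13664.9] yaw 32.4 size 29996.0 18576.0
```

A now sits at about (650, 195) with yaw −6°. I'll turn the tool a quarter turn to grip A lightly across its 65 mm sides, which leaves 14 mm clearance each side, and drag it flat.

```bash
python3 -m inch '[[0,0,0,0,0,0.175,9.3],[0,0,0,0,0,0.175,9.3],[0,0,0,0,0,0.175,9.3],[0,0,0,0,0,0.175,9.3],[0,0,0,0,0,0.175,9.3]]' 5|grep pos; python3 -m inch '[[0,0,0,0,0,0.175,9.3],[0,0,0,0,0,0.175,9.3],[0,0,0,0,0,0.175,9.3],[0,0,0,0,0,0.17,9.3],[0,0,0,0,0,0,9.3]]'
```

```text
eef_pos: [429.1, 212.2, 70.6]
time: 17.8
eef_pos: [428.8, 212.2, 70.7]
orientation: [[0.108, 0.994, -0.0], [0.994, -0.108, -0.0], [-0.0, -0.0, -1.0]]
wrist_force: [-0.5, 0.3, -0.4]
opening: 1.003
grip_force: 0.0
```

```bash
python3 -m inch '[[0.16,5.5,0,0,0,0,9.3],[0.16,5.5,0,0,0,0,9.3],[0.16,5.5,0,0,0,0,9.3],[0.16,5.7,0,0,0,0,9.3],[0,0,0,0,0,0,9.3]]'|grep -E 'pos|wrist'; python3 -m inch '[[0,0,2,0,0,0,9.3],[0,0,2,0,0,0,9.3],[0,0,0.5,0,0,0,9.3],[0,0,0,0,0,0,9.3]]'|grep -E 'pos|wrist'
python3 -c "
from h import *;from bench import snapshot
s=snapshot('top');pickle.dump(s,open('top6.pkl','wb'));boxes(s,34)
import cv2
s=snapshot('side');cv2.imwrite('pics/s6.png',cv2.resize(s['frame'][150:290,160:340,::-1],None,fx=4,fy=4,interpolation=cv2.INTER_CUBIC))"
```

```text
eef_pos: [652.5, 193.5, 70.1]
wrist_force: [-1.6, 0.2, 0.5]
eef_pos: [648.8, 194.8, 26.0]
wrist_force: [0.7, -0.4, -0.3]
box [528.8 515. ] yaw -1.1 size 40.0 36.0
box [647.1 165.7] yaw -88.9 size 35.0 62.0
box [1010.9  441.8] yaw -0.6 size 295.0 154.0
```

View pics/s6.png

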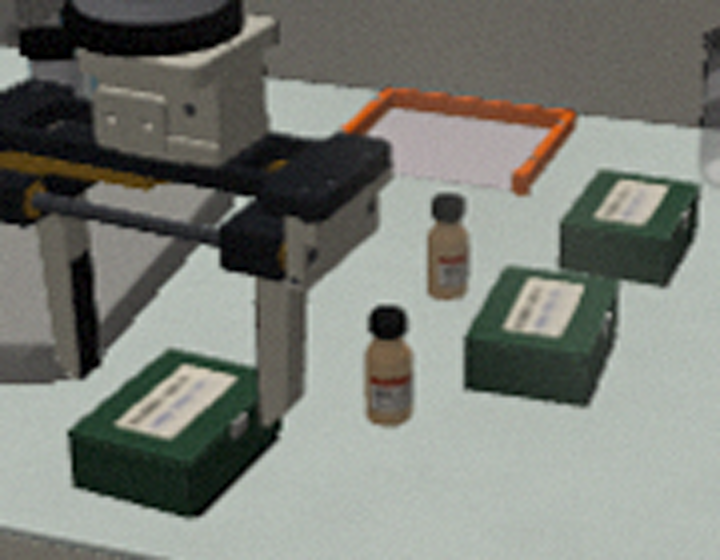

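The fingers straddle box A: left tip at (80,380), right tip at (280,420), with neither over the lid. I'll check where they sit along the box.

```bash
python3 - <<'E'
from h import *
S=pickle.load(open("side5.pkl","rb"));np.set_printoptions(precision=1,suppress=True)
f=lambda u,v:np.array([u,v])/4+[160-.4,150-.4]
for p,X in(((258,412),(590,595,602)),((283,425),(590,595,602)),((303,412),(585,590)),((63,375),(695,700,710)),((80,380),(695,700,710))):
    c,d=ray(S,f(*p))
    for x in X:print(p,c+d*(x-c[0])/d[0])
for p in((70,432),(175,350),(195,457),(280,385)):print("lid",plane(S,f(*p),34))
E
```

```text
(258, 412) [590.  242.1  66.7]
(258, 412) [595.  231.2  59.6]
(258, 412) [602.  215.9  49.5]
(283, 425) [590.  216.9  45.7]
(283, 425) [595.  205.4  38.1]
(283, 425) [602.  189.5  27.5]
(303, 412) [585. 206.  47.]
(303, 412) [590.  194.1  39.3]
(63, 375) [695.  219.   53.2]
(63, 375) [700.  210.9  47.9]
(63, 375) [710.  194.7  37.3]
(80, 380) [695.  205.1  43. ]
(80, 380) [700.  196.8  37.5]
(80, 380) [710.  180.2  26.7]
lid [685.1 233.8  34. ]
lid [673.8 151.4  34. ]
lid [623.8 235.4  34. ]
lid [612.7 166.8  34. ]
```

```bash
python3 -m inch '[[0,0,0.8,0,0,0,9.3],[0,0,0.7,0,0,0,9.3],[0,0,0.7,0,0,0,9.3],[0,0,0.6,0,0,0,9.3],[0,0,0,0,0,0,9.3]]' 8|grep -E 'pos|wrist'; python3 -m inch '[[0,0,0,0,0,0,6],[0,0,0,0,0,0,6],[0,0,0,0,0,0,6],[0,0,0,0,0,0,6],[0,0,0,0,0,0,6]]' 8
```

```text
eef_pos: [649.0, 194.6, -2.2]
wrist_force: [-0.8, -0.3, -0.1]
time: 20.27
eef_pos: [649.4, 194.7, -1.4]
orientation: [[0.109, 0.994, 0.0], [0.994, -0.109, 0.0], [0.0, 0.0, -1.0]]
wrist_force: [-0.3, -0.6, 0.4]
opening: 0.677
grip_force: 8.0
```

```bash
python3 -m inch '[[0,0,0,0,0,-0.04,6],[0,0,0,0,0,-0.035,6],[-0.8,0.1,0,0,0,0,6],[-1.5,0.15,0,0,0,0,6],[-1.5,0.15,0,0,0,0,6]]'; python3 -m inch '[[-2,0.1,0,0,0,0,6],[-2,0.1,0,0,0,0,6],[-2,0.1,0,0,0,0,6],[-2,0.1,0,0,0,0,6],[-2,0.1,0,0,0,0,6]]'; python3 -m inch '[[-2,0.07,0,0,0,0,6],[-2,0.07,0,0,0,0,6],[-2,0.07,0,0,0,0,6],[-2,0.07,0,0,0,0,6],[-2,0.07,0,0,0,0,6]]'
```

```text
time: 20.9
eef_pos: [652.1, 155.5, -1.4]
orientation: [[0.034, 0.999, 0.0], [0.999, -0.034, 0.0], [0.0, 0.0, -1.0]]
wrist_force: [-0.3, 3.3, 2.6]
opening: 0.674
grip_force: 8.0
time: 21.52
eef_pos: [653.7, 55.0, -1.4]
orientation: [[0.034, 0.999, 0.0], [0.999, -0.034, 0.0], [0.0, 0.0, -1.0]]
wrist_force: [0.5, 4.6, 4.5]
opening: 0.675
grip_force: 8.0
time: 22.15
eef_pos: [653.6, -44.9, -1.5]
orientation: [[0.034, 0.999, 0.0], [0.999, -0.034, 0.0], [0.0, 0.0, -1.0]]
wrist_force: [-0.6, 5.3, 6.5]
opening: 0.674
grip_force: 8.0
```

```bash
python3 -m inch '[[-2,-0.05,0,0,0,0,6],[-2,-0.05,0,0,0,0,6],[-2,-0.05,0,0,0,0,6],[-1.5,-0.05,0,0,0,0,6],[0,0,0,0,0,0,6]]'|grep -E 'pos|wrist|grip|opening'
python3 -c "
from h import *;from bench import snapshot
s=snapshot('top');pickle.dump(s,open('top7.pkl','wb'));boxes(s,34)"
```

```text
eef_pos: [648.8, -121.1, -1.5]
wrist_force: [-1.5, -4.8, 5.0]
opening: 0.675
grip_force: 8.0
box [443.9 513. ] yaw -83.8 size 87.0 25.0
box [513.8  54.5] yaw 1.8 size 82.0 61.0
box [1050.1  464.8] yaw -0.6 size 254.0 76.0
```

```bash
python3 -m inch '[[-1,0.02,0,0,0,0,6],[-1.5,0.02,0,0,0,0,6],[-1.5,0.02,0,0,0,0,6],[-1.5,0.02,0,0,0,0,6],[-1.5,0.02,0,0,0,0,6]]'|grep -E 'pos|wrist|grip|opening'; python3 -m inch '[[-1,0,0,0,0,0,6],[-0.7,0,0,0,0,0,6],[-0.3,0,0,0,0,0,6],[0,0,0,0,0,0,6]]'|grep -E 'pos|wrist|grip|opening'
```

```text
eef_pos: [647.5, -189.2, -1.5]
wrist_force: [0.0, 4.2, 6.1]
opening: 0.674
grip_force: 8.0
eef_pos: [646.8, -209.4, -1.5]
wrist_force: [0.2, 1.0, 5.5]
opening: 0.675
grip_force: 8.0
```

```bash
python3 -m inch '[[0,0,0,0,0,0,8.3],[0,0,0,0,0,0,8.3],[0,0,0,0,0,0,8.3],[0,0,0,0,0,0,8.3]]'|grep -E 'pos|wrist|grip|opening'; python3 -m inch '[[0,0,-1.5,0,0,0,8.3],[0,0,-3,0,0,0,8.3],[0,0,-5,0,0,0,8.3],[0,0,-5,0,0,0,8.3],[0,0,0,0,0,0,8.3]]'|grep -E 'pos|wrist|grip|opening';  python3 -m inch '[[2,-5,-1,0,0,0,8.3],[2,-5,-1,0,0,0,8.3],[2,-5,-1,0,0,0,8.3],[2,-5,-1,0,0,0,8.3],[2,-5,0,0,0,0,8.3]]'|grep -E 'pos|wrist|grip|opening'
python3 -c "
from h import *;from bench import snapshot
s=snapshot('top');pickle.dump(s,open('top8.pkl','wb'));boxes(s,34)"
```

```text
eef_pos: [647.0, -208.5, -1.7]
wrist_force: [0.5, -0.1, 0.5]
opening: 0.892
grip_force: 0.0
eef_pos: [649.2, -209.3, 149.2]
wrist_force: [-0.9, -0.2, 0.4]
opening: 0.891
grip_force: 0.0
eef_pos: [399.0, -99.4, 183.8]
wrist_force: [-0.5, -0.3, 0.8]
opening: 0.894
grip_force: 0.0
box [499.6 -67.1] yaw 86.3 size 61.0 40.0
box [381.2 412. ] yaw -86.7 size 222.0 321.0
box [1012.1  444.1] yaw -0.6 size 290.0 152.0
```

```bash
python3 -m inch '[[5,-1,0,0,0,0,8.3],[5,-1,0,0,0,0,8.3],[5,0,0,0,0,0,8.3],[5,0,0,0,0,0,8.3],[0,0,0,0,0,0,8.3]]'|grep -E 'time|pos'
python3 - <<'E'
from h import *;from bench import snapshot
import cv2
s=snapshot('top');boxes(s,34);o=pickle.load(open('top0.pkl','rb'))
# bystander change vs start
for n,(a,b,c,d) in dict(vials=(205,232,195,285),beaker=(255,305,360,412)).items():
    print(n,np.abs(s['frame'][a:b,c:d].astype(int)-o['frame'][a:b,c:d]).mean())
h=cv2.cvtColor(np.ascontiguousarray(s['frame']),cv2.COLOR_RGB2HSV);print(h[165:215:8,340:400:8,0].tolist());print(h[165:215:8,340:400:8,1].tolist())
E
```

```text
time: 26.38
eef_pos: [387.0, 102.8, 183.4]
box [499.  -87.1] yaw -1.1 size 83.0 60.0
box [384.  403.6] yaw -87.0 size 241.0 327.0
box [513.8  54.5] yaw 1.8 size 82.0 61.0
box [1018.   435.7] yaw -0.6 size 308.0 139.0
vials 6.33045267489712
beaker 6.6134615384615385
[[90, 138, 138, 132, 140, 135, 140, 14], [95, 72, 72, 75, 72, 72, 141, 13], [85, 77, 20, 21, 20, 17, 143, 13], [90, 72, 15, 17, 17, 17, 145, 13], [96, 74, 74, 72, 73, 69, 98, 13], [90, 144, 144, 140, 140, 140, 138, 12], [99, 138, 140, 138, 140, 138, 140, 12]]
[[10, 8, 8, 8, 9, 9, 9, 170], [9, 48, 48, 57, 52, 57, 11, 202], [9, 54, 11, 12, 12, 13, 6, 195], [9, 48, 11, 10, 13, 13, 10, 185], [7, 44, 52, 49, 51, 49, 8, 182], [9, 8, 8, 9, 9, 9, 8, 179], [10, 7, 9, 8, 9, 8, 9, 176]]
```

```bash
sed -i 's/(60,60,15)/(60,32,15)/' h.py; python3 - <<'E'
from h import *;from bench import snapshot
import cv2
s=snapshot('top');boxes(s,34);o=pickle.load(open('top0.pkl','rb'))
g=lambda x,a,b,c,d:cv2.cvtColor(np.ascontiguousarray(x['frame'][a:b,c:d]),cv2.COLOR_RGB2GRAY).astype(np.float32)
for n,r in dict(va=(210,234,196,218),vb=(205,226,264,284),beaker=(258,303,360,412),bench=(160,190,200,280)).items():
    A,B=g(o,*r),g(s,*r);print(n,np.abs(A-B).mean(),cv2.phaseCorrelate(A,B))
E
```

```text
box [231.3 269.7] yaw -87.3 size 24.0 51.0
box [498.7 -87.4] yaw -3.0 size 62.0 84.0
box [384.5 386.3] yaw -83.8 size 325.0 276.0
box [513.7  55.2] yaw 1.8 size 85.0 62.0
box [ 645.  -204.6] yaw -1.0 size 86.0 67.0
box [988.  405.9] yaw -0.6 size 364.0 199.0
va 5.8977275 ((0.015700346332787163, -0.006717166843799305), 0.9783598192863994)
vb 5.9261904 ((-0.010827684768793588, -0.05942961427425075), 1.0127849511802196)
beaker 6.68547 ((0.04035047635761302, 0.632525776152022), 0.9785794473969888)
bench 6.8016667 ((-0.311033054392162, 0.4767369670628785), 0.6917558515071869)
```

```bash
python3 -c "
from bench import ticket;print(ticket.close_job())"
```

```text
the job is handed in; nothing more can be done
None
```

I found the worn box (A, about 3 N drag against about 12 N for the other two) and slid it into the bay, its centre about 48 mm inside the mouth; the two sound boxes are where their ~25 mm trial pushes left them, the vials and beaker are undisturbed, and the job is handed in.

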